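Set up the gel caster

TASK

Set up the gel caster: seat the tray flat on the base between its two yellow stops, centred and square, then stand both combs across the tray with their feet on the white lines - the comb with the thin bar at the spirit level's end, the one with the thick bar at the other end - and last put the dust cover over it all so that its rim rests on the base, centred and square. Set each piece down gently without dropping it, let go of everything, and leave the bottle, jar and tip box where they are.

Things in the scene. Friction and masses are not known exactly. Their poses are not given: they have to be found in the camera images.
- base: Casting base, fixed: grey plate 10 mm thick, 140 mm in y, x from -95 to 125 mm. Origin at its underside below the tray seat's centre; x along the plate, z up. Two yellow end stops across it at x = +-69 mm (6 mm thick, 70 mm wide, tops at z = 26); the tray fits between them (132 mm free). Steel spirit level, 22 mm across, 8 mm high, on the plate at x = 111, y = 0: the +x end is the level's end.
- level_lines (a point): Middle between the two short white lines on the base nearer the spirit level, on the plate's top (base x = 35, y = 0, z = 10 mm), axes as the base. The lines run along y, from 38 to 68 mm either side of this point; comb feet stand on them.
- far_lines (a point): The same for the pair of white lines farther from the spirit level (base x = -35, y = 0, z = 10 mm).
- tray: White open-topped gel tray, 120 mm (x) by 66 mm (y) by 22 mm high outside, walls and floor 3 mm. Origin centre of the underside, z up. Loose, about 90 g. The same either way round.
- thin_comb: Blue bridge-like comb with the thin bar: bar 10 mm thick (x), 94 mm long (y), z = 36 to 46 mm, on two end feet 24 mm (x) by 5 mm (y), 84 mm apart inside. Seven narrow teeth hang within y = +-21 mm, 3 mm thick, down to z = 8 mm. Origin at the underside, midway between the feet, z up. Loose, stands upright, about 45 g. The same either way round.
- thick_comb: Blue bridge-like comb with the thick bar: bar 22 mm thick (x), 94 mm long (y), z = 36 to 46 mm, on two end feet 32 mm (x) by 5 mm (y), 84 mm apart inside. One broad tooth hangs within y = +-21 mm, 6 mm thick, down to z = 8 mm. Origin at the underside, midway between the feet, z up. Loose, stands upright, about 75 g. The same either way round.
- cover: Amber see-through dust cover, open below: 174 mm (x) by 126 mm (y) outside, inside 168 by 120 mm and 55 mm high, top face at z = 58 mm. On top, at the centre, a black bar grip 60 mm long (x), 14 mm wide (y), z = 58 to 80 mm. Origin centre of the open underside (rim), z up. Loose, about 260 g. The same either way round.
- bottle: Bystander: bottle with a blue cap, 66 mm diameter, 160 mm tall. Origin centre of its underside.
- jar: Bystander: low jar with an orange cap, 60 mm diameter, 90 mm tall. Origin centre of its underside.
- tip_box: Bystander: grey closed pipette tip box, 82 by 122 by 62 mm high. Origin centre of its underside.
Not all that is in view belongs to the job. Of the things shaped like the cover, the amber one is meant.

How it is judged:
By the outcome, as a careful person would: the job done as asked, in the order asked, and still so for the second after the job is handed in, with the robot touching nothing.
It also fails if it takes over 109 s, if anything falls off the work surface, if the arm or the gripper's body presses on something with over 40 N, if the wrist force passes 120 N, or if a joint passes its speed limit or range.

ROBOT

A 6-joint arm with a two-finger parallel gripper is mounted at the origin on the work surface. World frame = base frame: x ahead of the robot, y to its left, z up, the work surface at z = 0. Lengths are in m, angles in rad, forces in N, time in s.
With the tool pointing down it reaches from about 0.35 to 0.775 m from the base axis. Payload 7.3 kg.
Tool frame: the origin (TCP) lies at the centre of the arm's flange, where the gripper is bolted on; the fingertips stand 178 mm ahead of it and the grasp point (between the pads) lies 159 mm ahead of it; z points along the fingers, y is the line along which they close (so a half turn about z gives the same grasp; the last joint's range is limited). The gripper opens to 92 mm and grips with 3 to 60 N. Pads are 19 mm wide; open, the fingers measure 130 mm over their backs; the gripper's body (75 mm by 190 mm) begins 47 mm behind the grasp point.
Start: joints at [-1.399, 0.342, 1.524, -0, 1.275, -0.146], TCP at [0.164, -0.499, 0.405] pointing down, gripper open.
Joint ranges: [-2.53, 2.53], [-0.77, 2.02], [0.04, 2.7], [-1, 4.14], [0.28, 2.66], [-3.11, 3.11]. Speed limits (rad/s): [2.57, 2.57, 3.14, 3.14, 3.14, 3.14].

INTERFACE

Orientations are given as [roll, pitch, yaw] about the fixed x, y, z axes, in that order (R = Rz(yaw) Ry(pitch) Rx(roll)).
In Python, from cell import telemetry, vision, ticket gives the robot as it stands.
- The arm moves only by the shell command python3 -m crank 'ROWS' [FORCE]. ROWS is JSON, a list of rows, each a list of 5 numbers: the gripper command: -1 is shut, 1 is fully open, values between are in proportion, then the shift along the tool's x, y, z in mm, then the turn about the tool's z in rad. In form: [[fingers, dx, dy, dz, roll], ...]. A call has 1 to 12 rows; each row is the pose to reach, as a shift and turn from the pose commanded when the call began, along the tool's axes at that moment; what a row does not reach only later rows make up. A row lasts 1/12 s, in which the tool goes at most 41.7 mm and 7.16 degrees, less where a joint would pass 70% of its speed; a pose out of reach is approached as far as the arm can. A call with a gripper value outside its range is refused whole. The fingers move at their own pace and stop on an object; FORCE is the grip in N (left out, the last holds). Time passes only in rows, so rows that repeat a pose let the fingers close. It gives the time, the measured TCP pose, the force, the opening and the grip force at its end, in the units of the state.
- telemetry.observe(): the state, without advancing time (a new reading comes with each control period).
- vision.read_camera(name): name is "scene" or "top" or "wrist"; returns (picture, depth): 420x560x3 uint8, red, green, blue; 420x560 float32, m along the optical axis (not along the pixel's ray), 0 where there is no reading.
- vision.get_calibration(name): a dict with "camera_matrix" (3x3 intrinsics, pixels), "rvec" (rotation vector, rad) and "tvec" (3), from world to camera coordinates, as OpenCV has them. Camera axes: x right, y down, z forward; pixel columns grow to the right and rows downward; lengths in m; the calibration is good to about 2 mm. The wrist camera is an equidistant fisheye: a pixel r from the principal point sees the ray r / f radians off the axis. A picture is of the moment at which its call begins: read the wrist's pose just before it. get_calibration takes no time and is no camera call; for the wrist camera it gives the pose at the moment of the call.
- ticket.hand_in(): hands the job in; it is judged then, once.
The state is a dict: "time": time; "qpos": joint angles; "qvel": joint speeds; "joint_efforts": joint torques, N m; "tool_pos": TCP position; "tool_rot": TCP orientation; "contact_force": force on the tool from outside, world axes, zero at the start; "torque": the same for the moment, N m; "opening": finger opening in m; "grip_force": force on a finger pad.
Only numpy, scipy, OpenCV 4.12 (cv2) and the standard library are available. Lean on these libraries where they do the work, as an engineer would, in place of code of your own. Each camera call takes 0.05 s, during which the arm holds its last target. There are 200 camera calls.

## Working session

There is one attempt and no reset: what is moved stays moved. The work goes in short steps, Python scripts to look and compute and a shell command to move; the robot and the scene stay as the last step left them, time stands still between calls to the robot, and variables do not carry over. Pictures are saved under pics/ and viewed, at most 17 in all, crops included, and the job is handed in when it is done.

```bash
ls; mkdir -p pics; python3 - <<'E'
from cell import telemetry, vision
import cv2,numpy as np
for n in ["top","scene"]:
    p,d=vision.read_camera(n); cv2.imwrite(f"pics/{n}0.png",p[:,:,::-1]); np.save(f"{n}0.npy",d); np.save(f"{n}0c.npy",p)
    print(n,vision.get_calibration(n))
print(telemetry.observe())
E
```

```text
pics
top {'camera_matrix': array([[480.30148194,   0.        , 275.44592457],
       [  0.        , 480.30148194, 204.19971354],
       [  0.        ,   0.        ,   1.        ]]), 'rvec': array([ 2.15870968, -2.19240335,  0.10423884]), 'tvec': array([-0.02560972,  0.47309739,  1.4334431 ])}
scene {'camera_matrix': array([[450.62060702,   0.        , 276.31286388],
       [  0.        , 450.62060702, 200.89050706],
       [  0.        ,   0.        ,   1.        ]]), 'rvec': array([ 1.89507761,  1.8879588 , -0.5660478 ]), 'tvec': array([ 0.02463778, -0.35620587,  1.54877231])}
{'time': 0.1, 'qpos': array([-1.39900020e+00,  3.42641597e-01,  1.52489908e+00, -4.40630259e-06,
        1.27536554e+00, -1.45973035e-01]), 'qvel': array([-1.43536918e-03, -7.91949710e-04, -3.54196263e-03,  9.67271064e-04,
        2.38213941e-05,  5.02599322e-04]), 'joint_efforts': array([ 1.29746830e-03, -4.32005060e+01, -2.44693959e+01,  7.19787413e-02,
        5.26221085e-02, -5.42340035e-05]), 'tool_pos': array([ 0.16405016, -0.49859413,  0.40412806]), 'tool_rot': array([-3.14029245e+00, -1.86895143e-04,  3.17770328e-01]), 'contact_force': array([0.1798155 , 0.39035298, 0.52345262]), 'torque': array([ 0.01762419, -0.0718566 ,  0.0054299 ]), 'grip_force': 0.0, 'opening': 0.09208840809470764}
```

View pics/top0.png

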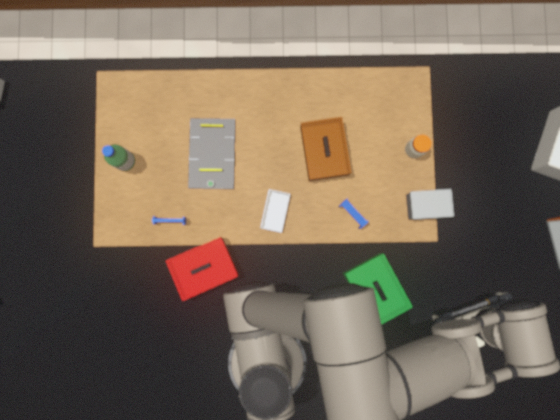

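View pics/scene0.png

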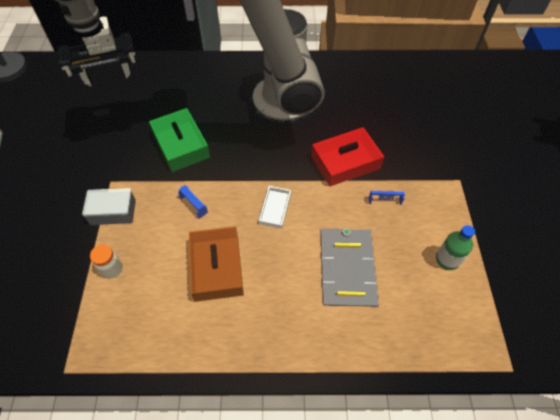

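The amber cover is at top px (326,150), and the look-alikes are red (202,268) and green (379,290). The base is at (212,153) with its level at (210,184). The tray is at (275,210). One comb is at (170,221) and the other at (353,213); I still have to tell which is thin and which is thick. I'll measure coarsely and take one close crop.

```bash
cat > h.py <<'E'
import numpy as np, cv2
from cell import telemetry, vision
def world(cal,d,fish=False):
    K=cal["camera_matrix"]; R=cv2.Rodrigues(np.array(cal["rvec"]))[0]; t=np.array(cal["tvec"]).ravel()
    v,u=np.mgrid[:d.shape[0],:d.shape[1]]
    x=(u-K[0,2])/K[0,0]; y=(v-K[1,2])/K[1,1]
    if fish:
        r=np.hypot(x,y); s=np.where(r>1e-9,np.tan(np.minimum(r,1.5))/np.maximum(r,1e-9),1); x=x*s; y=y*s
    P=np.stack([x*d,y*d,d],-1)
    W=(P-t)@R
    W[d<=0]=np.nan
    return W
def proj(cal,p,fish=False):
    K=cal["camera_matrix"]; R=cv2.Rodrigues(np.array(cal["rvec"]))[0]; t=np.array(cal["tvec"]).ravel()
    c=np.atleast_2d(p)@R.T+t; n=c[:,:2]/c[:,2:]
    if fish:
        r=np.linalg.norm(n,axis=1,keepdims=True); n=n*np.arctan(r)/np.maximum(r,1e-9)
    return n@K[:2,:2].T+K[:2,2]
def look(name,out=None):
    cal=vision.get_calibration(name); p,d=vision.read_camera(name)
    if out: cv2.imwrite(f"pics/{out}.png",p[:,:,::-1])
    return p,world(cal,d,name=="wrist"),cal
def rect(pts):
    """centre xy, (long, short) in mm, angle of the long axis in rad"""
    (c,s,a)=cv2.minAreaRect((pts[:,:2]*1000).astype(np.float32))
    a=np.radians(a)
    if s[0]<s[1]: s=(s[1],s[0]); a+=np.pi/2
    a=(a+np.pi/2)%np.pi-np.pi/2
    return np.array(c)/1000,np.round(s,1),a
def blob(mask):
    n,l,st,_=cv2.connectedComponentsWithStats(mask.astype(np.uint8),connectivity=8)
    return [l==i for i in np.argsort(-st[1:,4])+1]
def goto(x,y,z,yaw):
    """rows needed to bring the grasp point to x,y,z with tool yaw (mod pi, nearest joint-legal)"""
    s=telemetry.observe(); p=s["tool_pos"]; ps=s["tool_rot"][2]
    d=np.array([x,y,z+.159])-p; d*=1000
    dy=(yaw-ps+np.pi/2)%np.pi-np.pi/2
    c,sn=np.cos(ps),np.sin(ps)
    n=max(np.linalg.norm(d)/41.7,abs(np.degrees(dy))/7.16)
    print("dx %.1f dy %.1f dz %.1f roll %.4f | rows>=%.1f | q6 %.2f"%(c*d[0]+sn*d[1],sn*d[0]-c*d[1],-d[2],-dy,n,s["qpos"][5]))
E
python3 - <<'E'
from h import *
print(vision.get_calibration("wrist")["camera_matrix"])
p=np.load("top0c.npy"); d=np.load("top0.npy"); cal=vision.get_calibration("top"); W=world(cal,d)
hsv=cv2.cvtColor(p,cv2.COLOR_RGB2HSV)
for n,(u,v) in dict(base=(212,153),tray=(275,210),combA=(170,221),combB=(353,213),cover=(326,150),bottle=(117,158),jar=(420,147),box=(431,205),table=(250,120)).items():
    print(n,np.round(W[v,u],3),hsv[v,u])
H,S,V=cv2.split(hsv)
for n,m in dict(comb=(H>105)&(H<125)&(S>150),yellow=(H>22)&(H<35)&(S>180),cover=(H<16)&(S>190)&(W[...,2]>.04)&(W[...,0]>.35),tray=(S<40)&(V>150)&(W[...,0]>.35)).items():
    for b in blob(m)[:3]:
        q=W[b]; q=q[~np.isnan(q[:,0])]
        if len(q)>8: print(n,b.sum(),*rect(q),"z",np.round(np.percentile(q[:,2],[5,95]),3))
c=np.hstack([cv2.resize(p[v-35:v+35,u-35:u+35],(400,400),interpolation=cv2.INTER_CUBIC) for u,v in [(170,221),(353,213)]])
cv2.imwrite("pics/crop.png",c[:,:,::-1])
E
```

```text
[[325.1922621    0.         282.92451432]
 [  0.         325.1922621  210.82666474]
 [  0.           0.           1.        ]]
base [0.635 0.16  0.011] [ 15   9 165]
tray [ 0.456 -0.031  0.007] [110   3 232]
combA [0.425 0.282 0.042] [113 108 192]
combB [ 0.441 -0.264  0.041] [109 147 212]
cover [ 0.625 -0.184  0.08 ] [13 92 83]
bottle [0.603 0.417 0.118] [ 56  86 122]
jar [ 0.628 -0.459  0.087] [ 16 188 226]
box [ 0.46  -0.493  0.056] [ 40   4 203]
table [ 0.741  0.043 -0.004] [ 17 106 202]
comb 20 [0.61752057 0.43319644] [17.1 14.4] -0.535739527796725 z [0.156 0.164]
tray 27131 [ 1.22569946 -0.0729231 ] [2707.7  564.5] 1.5692479649371247 z [-0.761 -0.739]
tray 2845 [0.63575568 0.16232877] [217.4 138.2] -0.02564690708773565 z [0.004 0.015]
tray 1134 [ 0.4669104  -0.49810428] [130.6  88.9] -1.528166757686105 z [0.056 0.066]
```

View pics/crop.png

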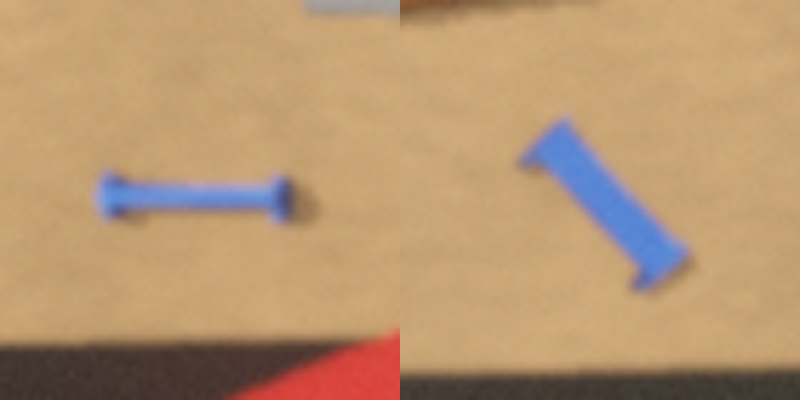

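The crop shows the thin comb on the left at top px (170,221) and the thick comb on the right at (353,213). The cover is amber, at (326,150). The first move goes to a viewing pose above the tray.

```bash
python3 - <<'E'
from h import *
goto(.456,-.031,.26,-.17)
c=vision.get_calibration("wrist");R=cv2.Rodrigues(c["rvec"])[0];s=telemetry.observe();print("cam",-R.T@c["tvec"].ravel()-s["tool_pos"],R[2],R[0])
E
```

```text
dx 423.4 dy -353.0 dz -14.9 roll 0.4878 | rows>=13.2 | q6 -0.15
cam [ 0.07705112  0.02504644 -0.02123775] [-0.28586675 -0.0915285  -0.95388822] [ 0.3125494  -0.94989816 -0.00252097]
```

```bash
python3 -m crank '[[1,423,-353,-15,0.488],[1,423,-353,-15,0.488],[1,423,-353,-15,0.488],[1,423,-353,-15,0.488],[1,423,-353,-15,0.488],[1,423,-353,-15,0.488],[1,423,-353,-15,0.488],[1,423,-353,-15,0.488],[1,423,-353,-15,0.488],[1,423,-353,-15,0.488],[1,423,-353,-15,0.488],[1,423,-353,-15,0.488]]'
python3 - <<'E'
from h import *
goto(.456,-.031,.26,-.17)
E
```

```text
time: 1.1
tool_pos: [0.4253, -0.0785, 0.4181]
tool_rot: [3.141, 0.0, -0.17]
contact_force: [0.7, -0.5, 0.4]
opening: 0.092
grip_force: 0.0
dx 22.2 dy -52.0 dz -0.9 roll -0.0002 | rows>=1.4 | q6 1.38
```

```bash
python3 -m crank '[[1,22,-52,0,0],[1,22,-52,0,0],[1,22,-52,0,0],[1,22,-52,0,0]]'
python3 - <<'E'
from h import *
p,W,cal=look("wrist","w1"); np.savez("w1.npz",p=p,W=W)
E
```

```text
time: 1.43
tool_pos: [0.4553, -0.0325, 0.4176]
tool_rot: [3.141, 0.001, -0.168]
contact_force: [-0.8, -0.5, -0.1]
opening: 0.0917
grip_force: 0.0
```

View pics/w1.png

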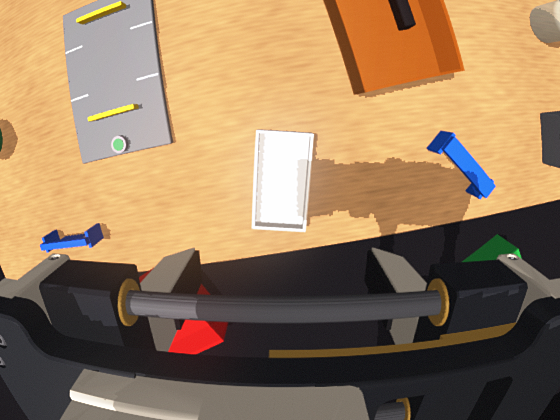

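The wrist view shows the tray at (283,180). The base is at (118,80), with its level at (119,145) and stops at (100,12) and (112,113). The thin comb is at (72,238), the thick comb at (462,165) and the amber cover at (395,40).

```bash
cat >> h.py <<'E'
def hsv_of(p): return cv2.split(cv2.cvtColor(p,cv2.COLOR_RGB2HSV))
def seg(p,W,kind):
    H,S,V=hsv_of(p); z=W[...,2]; on=(W[...,0]>.33)&(W[...,0]<.9)
    return {"tray":(S<45)&(V>150)&(z>.013)&(z<.045)&on,"yellow":(H>22)&(H<35)&(S>150)&(V>100)&(z>.015)&(z<.05)&on,
     "comb":(H>105)&(H<125)&(S>120)&(z>.03)&(z<.09)&on,"grip":(V<60)&(z>.068)&(z<.1)&on,
     "amber":(H<15)&(S>170)&(z>.045)&(z<.07)&on,"plate":(S<60)&(V>60)&(z>.003)&(z<.02)&on}[kind]
def report(p,W,kind,n=2,minpx=30):
    out=[]
    for b in blob(seg(p,W,kind))[:n]:
        if b.sum()<minpx: continue
        q=W[b]; c,s,a=rect(q); v,u=np.nonzero(b)
        print(kind,b.sum(),"px",int(u.mean()),int(v.mean()),"c",np.round(c,4),"size",s,"yaw %.4f"%a,"z",np.round(np.percentile(q[:,2],[5,50,95]),4)); out.append((c,s,a,q))
    return out
E
python3 - <<'E'
from h import *
f=np.load("w1.npz");p,W=f["p"],f["W"]
for k in ["tray","yellow","comb","grip","amber","plate"]: report(p,W,k,3)
print("table z",W[160,220],W[30,250])
E
```

```text
tray 952 px 281 181 c [ 0.4534 -0.0304] size [120.1  66.1] yaw -0.2334 z [0.0147 0.0206 0.0219]
tray 109 px 118 143 c [0.5396 0.1654] size [22.  20.8] yaw 1.3555 z [0.0154 0.0169 0.0182]
yellow 222 px 110 112 c [0.581  0.1638] size [69.7  6.1] yaw 1.5440 z [0.0227 0.0249 0.0263]
yellow 192 px 99 11 c [0.7188 0.1595] size [68.6  6.7] yaw 1.5403 z [0.023  0.0247 0.0262]
comb 1243 px 467 165 c [ 0.441  -0.2654] size [95.6 31.4] yaw 0.7285 z [0.0344 0.0443 0.0458]
comb 444 px 65 242 c [0.4284 0.2881] size [94.1 24.6] yaw 1.5415 z [0.0339 0.0447 0.0464]
grip 420 px 403 13 c [ 0.624 -0.186] size [33.3 14.3] yaw 0.1767 z [0.0693 0.078  0.0796]
amber 8357 px 398 41 c [ 0.6046 -0.1898] size [127.3 107.6] yaw -1.4418 z [0.055  0.0566 0.0579]
plate 13080 px 115 79 c [0.6352 0.1624] size [218.7 141.1] yaw -0.0318 z [0.0074 0.0089 0.0104]
plate 360 px 545 137 c [ 0.4616 -0.4347] size [78.3  5.8] yaw 0.0155 z [0.0039 0.0115 0.0191]
plate 239 px 279 224 c [ 0.4006 -0.0202] size [63.1 17.2] yaw 1.5330 z [0.0041 0.0125 0.0194]
table z [ 0.48951625  0.04123292 -0.00299632] [ 0.64240771 -0.02443104 -0.0012561 ]
```

```bash
python3 - <<'E'
from h import *
goto(.4534,-.0304,.024,-.2334)
E
```

```text
dx -2.1 dy -2.6 dz 234.7 roll 0.0638 | rows>=5.6 | q6 1.50
```

```bash
python3 -m crank '[[1,-2,-2.5,0,0.064],[1,-2,-2.5,40,0.064],[1,-2,-2.5,80,0.064],[1,-2,-2.5,120,0.064],[1,-2,-2.5,160,0.064],[1,-2,-2.5,195,0.064],[1,-2,-2.5,220,0.064],[1,-2,-2.5,232,0.064],[1,-2,-2.5,234.5,0.064],[1,-2,-2.5,234.5,0.064]]' 15
python3 -m crank '[[0.3,0,0,0,0],[0.3,0,0,0,0],[0.3,0,0,0,0],[0.3,0,0,0,0],[0.3,0,0,0,0],[0.3,0,0,0,0],[0.3,0,0,0,0],[0.3,0,0,0,0]]' 15
python3 - <<'E'
from h import *
goto(.650,.1617,.2,-.0315)
E
```

```text
time: 2.32
tool_pos: [0.4533, -0.0315, 0.1832]
tool_rot: [3.141, 0.002, -0.236]
contact_force: [-0.1, -1.0, 0.0]
opening: 0.092
grip_force: 0.0
time: 2.98
tool_pos: [0.454, -0.0304, 0.1844]
tool_rot: [3.141, -0.001, -0.234]
contact_force: [-1.3, -0.8, 6.7]
opening: 0.0658
grip_force: 15.0
dx 146.1 dy -232.3 dz -174.6 roll -0.2025 | rows>=7.8 | q6 1.57
```

```bash
python3 -m crank '[[0.3,0,0,-20,0],[0.3,0,0,-50,0],[0.3,20,-30,-80,0],[0.3,50,-80,-85,-0.1],[0.3,74,-118,-85,-0.2],[0.3,95,-150,-85,-0.2025],[0.3,115,-183,-85,-0.2025],[0.3,135,-215,-85,-0.2025],[0.3,146,-232,-85,-0.2025],[0.3,146,-232,-85,-0.2025],[0.3,146,-232,-85,-0.2025],[0.3,146,-232,-85,-0.2025]]'
python3 - <<'E'
from h import *
p,W,cal=look("wrist","w2"); np.savez("w2.npz",p=p,W=W)
for k in ["yellow","plate"]: report(p,W,k,3)
z=W[...,2];H,S,V=hsv_of(p)
for b in blob((S<45)&(V>150)&(z>.08)&(z<.14))[:2]: print(rect(W[b]),b.sum(),np.percentile(W[b][:,2],[5,50,95]))
goto(.650,.1617,.0354,-.0315)
E
```

```text
time: 3.98
tool_pos: [0.649, 0.1615, 0.2678]
tool_rot: [3.141, 0.002, -0.031]
contact_force: [-1.6, -0.3, -1.0]
opening: 0.0654
grip_force: 15.0
yellow 873 px 280 126 c [0.7197 0.1605] size [68.9  5.6] yaw 1.5441 z [0.0193 0.0246 0.0259]
plate 14138 px 279 141 c [0.6819 0.1616] size [139.5 126.8] yaw 1.5456 z [0.0076 0.0088 0.0099]
plate 256 px 216 330 c [0.5393 0.2269] size [23.2 14.8] yaw -0.0656 z [0.008  0.0089 0.0099]
plate 224 px 349 330 c [0.5358 0.1025] size [22.2 13.4] yaw -0.0527 z [0.0079 0.0088 0.0097]
(array([0.66742987, 0.16207164]), array([81.8, 69.4]), np.float64(-0.03193289936670407)) 16784 [0.08407337 0.085184   0.10421251]
(array([0.59871747, 0.16217534]), array([60.4, 17.7]), np.float64(1.531673025643033)) 1925 [0.08447405 0.08538694 0.0863515 ]
dx 1.0 dy -0.8 dz 73.8 roll -0.0005 | rows>=1.8 | q6 1.73
```

View pics/w2.png

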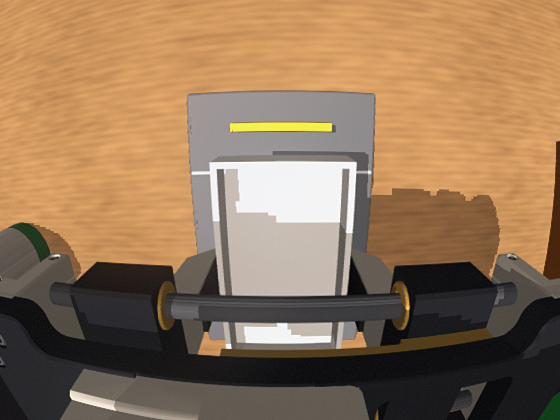

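The tray is held square above the base, with its front rim at row 160. The far stop is at (280,127). I'll refine the remaining correction.

```bash
python3 - <<'E'
from h import *
f=np.load("w2.npz");p,W=f["p"],f["W"];z=W[...,2];H,S,V=hsv_of(p)
a=np.array([np.cos(-.0315),np.sin(-.0315)]);n=np.array([-a[1],a[0]])
b=(S<45)&(V>100)&(z>.097)&(z<.112); q=W[b][:,:2]; print("rim",b.sum(),np.percentile(q@a,[0,1,99,99.7,100]),np.percentile(q@n,[0,1,99,100]),np.median(W[b][:,2]))
y=W[seg(p,W,"yellow")&(z>.022)][:,:2]; print("stop",np.percentile(y@a,[0,2,98,100]),np.percentile(y@n,[0,2,98,100]))
q=W[seg(p,W,"plate")][:,:2];print("plate",np.percentile(q@a,[99,99.9]),np.percentile(q@n,[.1,1,99,99.9]))
print("tcp",telemetry.observe()["tool_pos"][:2]@a,telemetry.observe()["tool_pos"][:2]@n)
E
```

```text
rim 3854 [0.59165163 0.59827663 0.70269665 0.70283335 0.70302042] [0.13303404 0.13863767 0.21779651 0.23038216] 0.10378562010420866
stop [0.71130575 0.71162992 0.71673457 0.71690682] [0.14859067 0.14998297 0.21612796 0.21754801]
plate [0.7391828  0.73979307] [0.1134307  0.11436218 0.25142817 0.25252474]
tcp 0.6435414260747834 0.18126425738662125
```

```bash
python3 - <<'E'
from h import *
f=np.load("w2.npz");p,W=f["p"],f["W"];z=W[...,2];H,S,V=hsv_of(p)
a=np.array([np.cos(-.0315),np.sin(-.0315)]);n=np.array([-a[1],a[0]])
b=(S<45)&(V>100)&(z>.1)&(z<.108); q=W[b][:,:2]; q=q[(q@a>.675)]; print(len(q),np.percentile(q@n,[0,1,5,50,95,99,100]))
for s in (.68,.69,.70): t=q[abs(q@a-s)<.003]@n; print(s,t.min(),t.max(),(t.min()+t.max())/2)
E
```

```text
2000 [0.14831411 0.14862161 0.14936514 0.18087214 0.21361199 0.21422047
 0.21458242]
0.68 0.14851976392693367 0.21425571730601423 0.18138774061647395
0.69 0.14848983092123438 0.21457518280115084 0.1815325068611926
0.7 0.14831410598474146 0.21458242019071608 0.18144826308772877
```

```bash
python3 -m crank '[[0.3,1.8,-1.2,0,0],[0.3,1.8,-1.2,25,0],[0.3,1.8,-1.2,45,0],[0.3,1.8,-1.2,58,0],[0.3,1.8,-1.2,66,0],[0.3,1.8,-1.2,69,0],[0.3,1.8,-1.2,71,0],[0.3,1.8,-1.2,72,0],[0.3,1.8,-1.2,72,0],[0.3,1.8,-1.2,72,0]]'
```

```text
time: 4.87
tool_pos: [0.6517, 0.1627, 0.1975]
tool_rot: [-3.141, -0.002, -0.032]
contact_force: [-0.5, 0.0, -1.1]
opening: 0.0659
grip_force: 15.0
```

```bash
python3 -m crank '[[0.3,0,0,0.5,0],[0.3,0,0,1,0],[0.3,0,0,1.5,0],[0.3,0,0,2,0],[0.3,0,0,2,0],[0.3,0,0,2,0]]'
```

```text
time: 5.37
tool_pos: [0.6515, 0.1626, 0.1946]
tool_rot: [3.142, 0.0, -0.032]
contact_force: [-0.7, -0.1, -0.6]
opening: 0.0657
grip_force: 15.0
```

```bash
python3 -m crank '[[0.3,0,0,0.4,0],[0.3,0,0,0.8,0],[0.3,0,0,1.2,0],[0.3,0,0,1.2,0],[0.3,0,0,1.2,0]]'
```

```text
time: 5.78
tool_pos: [0.6514, 0.1626, 0.1944]
tool_rot: [3.142, -0.0, -0.032]
contact_force: [-2.0, -0.3, 5.8]
opening: 0.0656
grip_force: 15.0
```

```bash
python3 -m crank '[[0.5,0,0,-0.3,0],[0.7,0,0,-0.5,0],[0.9,0,0,-0.5,0],[0.9,0,0,-0.5,0],[0.9,0,0,-15,0],[0.9,0,0,-50,0],[0.9,0,0,-90,0],[1,-10,0,-130,0],[1,-25,0,-170,0],[1,-40,0,-200,0],[1,-40,0,-200,0],[1,-40,0,-200,0]]'
python3 - <<'E'
from h import *
p,W,cal=look("wrist","w3"); np.savez("w3.npz",p=p,W=W)
for k in ["tray","yellow","plate","comb"]: report(p,W,k,2)
E
```

```text
time: 6.78
tool_pos: [0.6111, 0.1641, 0.3961]
tool_rot: [-3.141, -0.005, -0.031]
contact_force: [-0.5, 0.4, -1.5]
opening: 0.0917
grip_force: 0.0
tray 1174 px 283 147 c [0.6478 0.1625] size [125.8  66.6] yaw -0.0292 z [0.0173 0.0306 0.0318]
tray 114 px 283 243 c [0.5396 0.1658] size [21.1 20.4] yaw -0.0275 z [0.0157 0.0168 0.0178]
yellow 382 px 283 88 c [0.7192 0.1605] size [69.5  5.6] yaw 1.5397 z [0.0198 0.0245 0.0259]
yellow 123 px 268 212 c [0.5827 0.181 ] size [34.1  5.3] yaw 1.5442 z [0.0236 0.0248 0.026 ]
plate 13975 px 283 160 c [0.6354 0.1628] size [218.7 139.3] yaw -0.0287 z [0.0075 0.0088 0.0102]
plate 5501 px 283 149 c [0.6503 0.1626] size [114.1  61.1] yaw -0.0293 z [0.0105 0.0118 0.0134]
comb 461 px 204 329 c [0.4312 0.2764] size [70.  20.9] yaw 1.4368 z [0.0346 0.0443 0.046 ]
comb 111 px 547 272 c [ 0.472  -0.2451] size [22.8 18.6] yaw 0.7163 z [0.0316 0.0425 0.0451]
```

View pics/w3.png

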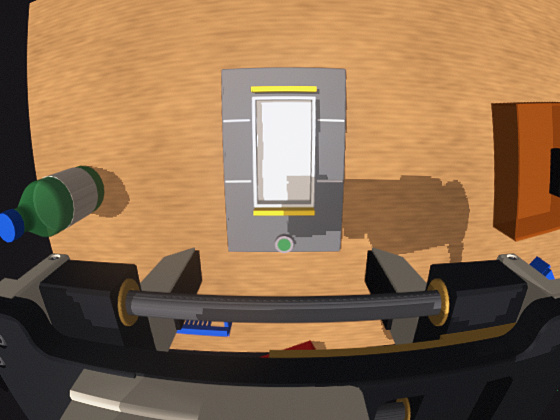

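The tray sits between the stops at (285,150). The white lines are at rows 121 and 182. I'll check the centring numerically and compute the moves to the thin comb.

```bash
python3 - <<'E'
from h import *
f=np.load("w3.npz");p,W=f["p"],f["W"];z=W[...,2]; H,S,V=hsv_of(p)
q=W[blob(seg(p,W,"tray")&(z>.027))[0]];print("rim",rect(q))
th=-.0303;a=np.array([np.cos(th),np.sin(th)]);n=np.array([-a[1],a[0]])
q=q[:,:2];print("rim a,n",[(np.percentile(q@k,.5)+np.percentile(q@k,99.5))/2 for k in (a,n)])
q=W[blob(seg(p,W,"plate"))[0]][:,:2];print("plate a,n",[(np.percentile(q@k,.2)+np.percentile(q@k,99.8))/2 for k in (a,n)],"(+.015 a)")
y=W[seg(p,W,"yellow")&(z>.022)][:,:2];
for s in (y[y[:,0]>.65],y[y[:,0]<.65]): print("stop a",np.median(s@a),"n",(np.min(s@n)+np.max(s@n))/2)
L=(S<40)&(V>185)&(abs(z-.009)<.003)
for b in blob(L):
    if 8<b.sum()<300: print("line",b.sum(),np.median(W[b][:,:2]@a),np.percentile(W[b][:,:2]@n,[0,100]))
goto(.4284,.2881,.15,1.5415)
goto(.441,-.2654,.15,.7285)
E
```

```text
rim (array([0.65072424, 0.16239124]), array([120. ,  66.6]), np.float64(-0.02942872899370208))
rim a,n [np.float64(0.6455546836227708), np.float64(0.1820805561849871)]
plate a,n [np.float64(0.6302080285445038), np.float64(0.1819766864847273)] (+.015 a)
stop a 0.7143396006342582 n 0.18200732206481632
stop a 0.5765858644788542 n 0.18199998960437466
line 76 0.6098680974579933 [0.22062831 0.24982855]
line 73 0.6800912538591728 [0.22043097 0.24993949]
line 64 0.6801791074966894 [0.11510596 0.1424244 ]
line 27 0.6109618330223431 [0.21686679 0.21769311]
line 17 0.7066406761970894 [0.14692584 0.16040165]
line 10 0.7067576302775676 [0.20467016 0.21466693]
line 9 0.65702472925046 [0.21738225 0.21764588]
dx -186.7 dy -118.3 dz 84.8 roll 1.5685 | rows>=12.6 | q6 1.74
dx -156.7 dy 434.5 dz 84.8 roll -0.7600 | rows>=11.3 | q6 1.74
```

```bash
python3 -m crank '[[1,-187,-118,20,-1.573],[1,-187,-118,20,-1.573],[1,-187,-118,20,-1.573],[1,-187,-118,20,-1.573],[1,-187,-118,20,-1.573],[1,-187,-118,20,-1.573],[1,-187,-118,20,-1.573],[1,-187,-118,20,-1.573],[1,-187,-118,20,-1.573],[1,-187,-118,20,-1.573],[1,-187,-118,20,-1.573],[1,-187,-118,20,-1.573]]'
python3 -m crank '[[1,0,0,0,-0.1],[1,0,0,0,-0.1],[1,0,0,0,-0.1]]'
python3 - <<'E'
from h import *
p,W,cal=look("wrist","w4"); np.savez("w4.npz",p=p,W=W)
for b in blob(seg(p,W,"comb"))[:2]:
    v,u=np.nonzero(b); print(u.min(),u.max(),v.min(),v.max())
r=report(p,W,"comb",2)
c,s,a,q=r[0]; t=q[q[:,2]>.04]; print(rect(t))
goto(*c,.043,a)
E
```

```text
time: 7.83
tool_pos: [0.4285, 0.2877, 0.3713]
tool_rot: [-3.138, 0.002, 1.474]
contact_force: [-0.2, -0.6, -0.5]
opening: 0.092
grip_force: 0.0
time: 8.08
tool_pos: [0.4285, 0.2877, 0.3718]
tool_rot: [-3.139, 0.001, 1.565]
contact_force: [-0.5, 0.1, -0.5]
opening: 0.0918
grip_force: 0.0
272 297 144 238
comb 1039 px 283 191 c [0.4282 0.2896] size [94.  22.4] yaw 1.5348 z [0.0342 0.0444 0.0458]
(array([0.42782578, 0.28972723]), array([93.3,  9.7]), np.float64(1.5360973351619815))
dx 1.9 dy -0.3 dz 170.2 roll 0.0301 | rows>=4.1 | q6 0.45
```

View pics/w4.png

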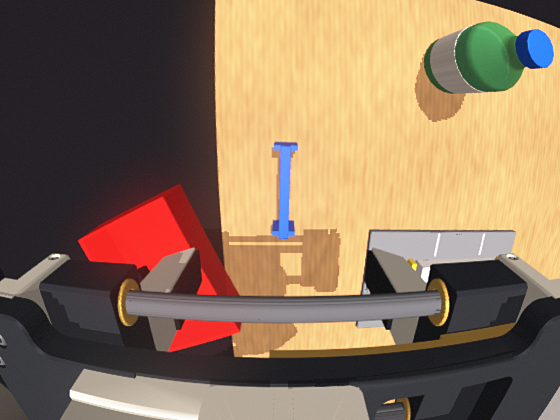

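The thin bar is confirmed at (285,190), and the red decoy is clear at left. I'll pick the comb with a narrower opening.

```bash
python3 -m crank '[[0.2,2,-0.7,0,0.029],[0.2,2,-0.7,35,0.029],[0.2,2,-0.7,75,0.029],[0.2,2,-0.7,110,0.029],[0.2,2,-0.7,140,0.029],[0.2,2,-0.7,160,0.029],[0.2,2,-0.7,168,0.029],[0.2,2,-0.7,170,0.029],[0.2,2,-0.7,170,0.029]]' 15
python3 -m crank '[[-0.2,0,0,0,0],[-0.4,0,0,0,0],[-0.6,0,0,0,0],[-0.8,0,0,0,0],[-0.9,0,0,0,0],[-0.9,0,0,0,0],[-0.9,0,0,0,0],[-0.9,0,0,0,0],[-0.9,0,0,0,0],[-0.9,0,0,0,0]]' 15
python3 - <<'E'
from h import *
goto(.6155,.1634,.15,1.5405)
E
```

```text
time: 8.88
tool_pos: [0.4279, 0.2898, 0.2034]
tool_rot: [-3.141, 0.0, 1.538]
contact_force: [-0.5, -0.3, 0.0]
opening: 0.0552
grip_force: 0.0
time: 9.72
tool_pos: [0.4277, 0.2898, 0.2034]
tool_rot: [3.141, 0.0, 1.539]
contact_force: [0.5, 0.1, 0.7]
opening: 0.0098
grip_force: 15.0
dx -120.4 dy 191.7 dz -105.6 roll -0.0012 | rows>=6.0 | q6 0.48
```

```bash
python3 -m crank '[[-0.9,0,0,-15,0],[-0.9,0,0,-45,0],[-0.9,0,0,-80,0],[-0.9,-25,30,-95,0],[-0.9,-45,65,-95,0],[-0.9,-65,100,-95,0],[-0.9,-85,135,-95,0],[-0.9,-105,165,-95,0],[-0.9,-120,185,-95,0],[-0.9,-120.4,191.7,-95,0],[-0.9,-120.4,191.7,-95,0],[-0.9,-120.4,191.7,-95,0]]'
python3 - <<'E'
from h import *
p,W,cal=look("wrist","w5"); np.savez("w5.npz",p=p,W=W)
z=W[...,2];H,S,V=hsv_of(p)
th=-.0303;a=np.array([np.cos(th),np.sin(th)]);n=np.array([-a[1],a[0]])
b=(H>105)&(H<125)&(S>120)&(z>.13)&(z<.16);q=W[b][:,:2]
print("comb",b.sum(),rect(W[b]),"n",np.percentile(q@n,[.5,99.5]),"a",np.percentile(q@a,[1,99]),np.median(W[b][:,2]))
L=(S<40)&(V>185)&(abs(z-.009)<.003)
for b in blob(L):
    if 15<b.sum()<600: print("line",b.sum(),np.median(W[b][:,:2]@a),np.percentile(W[b][:,:2]@n,[0,100]))
q=W[blob(seg(p,W,"plate"))[0]][:,:2];print("plate a,n",np.percentile(q@a,[.2,99.8]),np.percentile(q@n,[.2,99.8]))
t=telemetry.observe();print("tcp",t["tool_pos"][:2]@a,t["tool_pos"][:2]@n,t["tool_pos"],t["tool_rot"])
goto(.6155,.1634,.0544,1.5405)
E
```

```text
time: 10.72
tool_pos: [0.6149, 0.1638, 0.2978]
tool_rot: [-3.14, -0.0, 1.539]
contact_force: [-0.3, 0.6, -1.0]
opening: 0.0096
grip_force: 15.0
comb 2821 (array([0.61562366, 0.16456302]), array([92.5, 23.2]), np.float64(-1.5698025563357332)) n [0.14069938 0.22910254] a [0.6039652  0.61384943] 0.13911231417750963
line 358 0.5933350348384385 [0.1518779  0.19174615]
line 130 0.6103672023883031 [0.22023588 0.24949543]
line 105 0.6802849457829456 [0.22017933 0.25016407]
line 60 0.5832504790493841 [0.15978206 0.21011322]
plate a,n [0.5214683  0.73910259] [0.11638875 0.25187122]
tcp 0.6092269465620784 0.18277742579249132 [0.61448461 0.16423678 0.29798813] [-3.13990296e+00 -4.54041977e-05  1.54007538e+00]
dx -0.8 dy 1.0 dz 84.6 roll -0.0004 | rows>=2.0 | q6 0.17
```

View pics/w5.png

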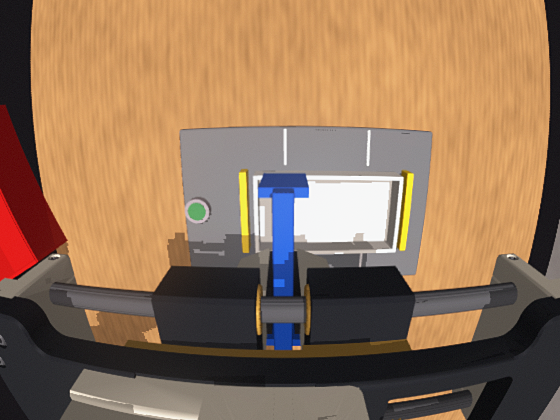

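The comb is held over the level-end lines, with its bar at col 285 and its far line at (285,147).

```bash
python3 -m crank '[[-0.9,-0.6,1.2,5,0],[-0.9,-0.6,1.2,30,0],[-0.9,-0.6,1.2,52,0],[-0.9,-0.6,1.2,68,0],[-0.9,-0.6,1.2,76,0],[-0.9,-0.6,1.2,80,0],[-0.9,-0.6,1.2,82,0],[-0.9,-0.6,1.2,83,0],[-0.9,-0.6,1.2,83.4,0],[-0.9,-0.6,1.2,83.8,0],[-0.9,-0.6,1.2,84,0],[-0.9,-0.6,1.2,84,0]]'
```

```text
time: 11.77
tool_pos: [0.6167, 0.1627, 0.2149]
tool_rot: [3.141, -0.0, 1.539]
contact_force: [0.1, 0.1, -0.7]
opening: 0.0098
grip_force: 15.0
```

```bash
python3 -m crank '[[-0.9,0,0,0.3,0],[-0.9,0,0,0.6,0],[-0.9,0,0,0.6,0],[-0.9,0,0,0.6,0]]'
```

```text
time: 12.1
tool_pos: [0.6166, 0.1627, 0.2138]
tool_rot: [-3.142, 0.0, 1.539]
contact_force: [0.3, -0.3, -1.5]
opening: 0.0097
grip_force: 15.0
```

```bash
python3 -m crank '[[-0.9,0.8,-0.7,0,0],[-0.9,0.8,-0.7,0.2,0],[-0.9,0.8,-0.7,0.5,0],[-0.9,0.8,-0.7,0.8,0],[-0.9,0.8,-0.7,0.8,0],[-0.9,0.8,-0.7,0.8,0]]'
```

```text
time: 12.6
tool_pos: [0.616, 0.1636, 0.2133]
tool_rot: [3.141, -0.0, 1.539]
contact_force: [-1.0, 1.0, 4.1]
opening: 0.0096
grip_force: 15.0
```

```bash
python3 -m crank '[[-0.7,0,0,-0.3,0],[-0.5,0,0,-0.3,0],[-0.3,0,0,-0.3,0],[-0.3,0,0,-0.3,0],[-0.3,0,0,-15,0],[-0.3,0,0,-45,0],[-0.3,0,0,-80,0],[0,-15,0,-115,0],[0.2,-30,0,-150,0],[0.2,-40,0,-150,0],[0.2,-40,0,-150,0],[0.2,-40,0,-150,0]]'
cat > chk.py <<'E'
from h import *
import sys
p,W,cal=look("wrist",sys.argv[1]); np.savez(sys.argv[1]+".npz",p=p,W=W)
z=W[...,2];H,S,V=hsv_of(p)
th=-.0303;a=np.array([np.cos(th),np.sin(th)]);n=np.array([-a[1],a[0]])
for c,s,t,q in report(p,W,"comb",3):
    q2=q[q[:,2]>.052] if c[0]>.55 else q
    if len(q2)>30: print("  bar",rect(q2),"a,n",rect(q2)[0]@a,rect(q2)[0]@n)
    print("  all a",np.percentile(q[:,:2]@a,[1,99]),"n",np.percentile(q[:,:2]@n,[.5,99.5]))
for b in blob((S<40)&(V>185)&(abs(z-.009)<.003)):
    if 15<b.sum()<600: print("line",b.sum(),np.median(W[b][:,:2]@a),np.percentile(W[b][:,:2]@n,[0,100]))
E
python3 chk.py w6; python3 -c "
from h import *
goto(.441,-.2654,.2,.7285)"
```

```text
time: 13.6
tool_pos: [0.6145, 0.1233, 0.3624]
tool_rot: [-3.141, -0.0, 1.538]
contact_force: [0.2, -0.4, -0.9]
opening: 0.0543
grip_force: 0.0
comb 1328 px 284 157 c [0.616  0.1633] size [93.1 23.4] yaw 1.5415 z [0.0437 0.0545 0.0558]
  bar (array([0.61577454, 0.16324734]), array([92.8,  9.2]), np.float64(1.5405578636717552)) a,n 0.6105462518216577 0.18182752645320002
  all a [0.59994251 0.62148987] n [0.13555101 0.22841888]
line 574 0.5966280965247277 [0.15278396 0.21091265]
line 87 0.6799387144760674 [0.22014301 0.25040344]
line 72 0.680394804415865 [0.11329636 0.14231247]
line 59 0.6097979797776584 [0.23007569 0.24949215]
line 37 0.6359210143286496 [0.14355917 0.14398106]
line 28 0.5890950295934387 [0.14341109 0.15340847]
line 22 0.5837895985966205 [0.15560666 0.17804254]
line 19 0.6105948957717177 [0.11376377 0.12083655]
dx -394.5 dy -160.8 dz 2.6 roll 0.8103 | rows>=10.2 | q6 0.11
```

View pics/w6.png

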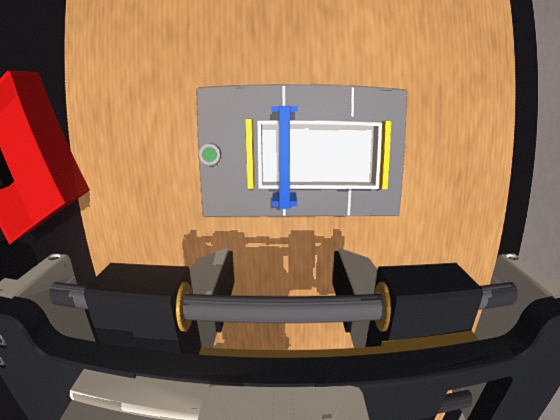

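The thin comb stands on the level-end lines at (284,157), within 0.5 mm. Next is the thick comb.

```bash
python3 -m crank '[[0.2,-395,-161,0,0.81],[0.2,-395,-161,0,0.81],[0.2,-395,-161,0,0.81],[0.2,-395,-161,0,0.81],[0.2,-395,-161,0,0.81],[0.2,-395,-161,0,0.81],[0.2,-395,-161,0,0.81],[0.2,-395,-161,0,0.81],[0.2,-395,-161,0,0.81],[0.2,-395,-161,0,0.81],[0.2,-395,-161,0,0.81],[0.2,-395,-161,0,0.81]]'
python3 -m crank '[[0.2,0,0,0,0],[0.2,0,0,0,0]]'
python3 chk.py w7; python3 - <<'E'
from h import *
f=np.load("w7.npz");W=f["W"]
r=blob(seg(f["p"],W,"comb"))[0]; q=W[r]; q=q[q[:,2]>.04]; c,s,a=rect(q); print(c,s,a)
print(telemetry.observe()["tool_pos"],telemetry.observe()["tool_rot"])
goto(*c,.043,a)
E
```

```text
time: 14.65
tool_pos: [0.4404, -0.268, 0.3615]
tool_rot: [-3.139, 0.001, 0.725]
contact_force: [-0.5, 0.7, 0.5]
opening: 0.055
grip_force: 0.0
time: 14.82
tool_pos: [0.4419, -0.2647, 0.3622]
tool_rot: [-3.14, -0.0, 0.731]
contact_force: [0.8, 0.7, 0.4]
opening: 0.0553
grip_force: 0.0
comb 2206 px 284 197 c [ 0.4412 -0.2661] size [93.5 30.7] yaw 0.7230 z [0.0427 0.0446 0.0458]
  bar (array([ 0.44123926, -0.26611221]), array([93.5, 30.7]), np.float64(0.7230402464732428)) a,n 0.4490986909574778 -0.2526225611355577
  all a [0.40969392 0.48935939] n [-0.29256112 -0.21217   ]
line 80 0.09082775961473838 [-0.05215225 -0.02731017]
[ 0.44124515 -0.26605029] [93.4 21.5] 0.7187032886380491
[ 0.44204567 -0.26457161  0.36244591] [-3.14015402e+00 -1.91669760e-04  7.31354968e-01]
dx -1.6 dy 0.6 dz 160.4 roll 0.0127 | rows>=3.8 | q6 0.15
```

View pics/w7.png

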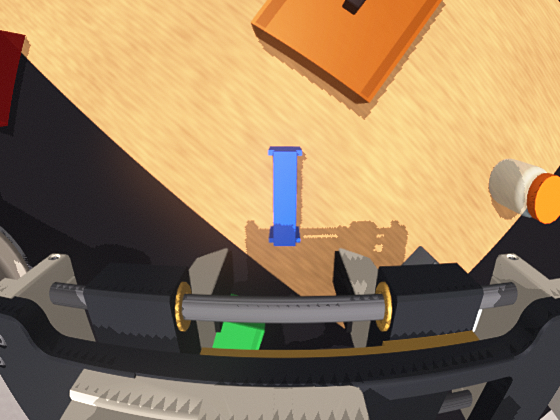

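The thick bar is confirmed at (285,197). I'll grasp it.

```bash
python3 -m crank '[[0.2,-1.6,0.6,0,0.0125],[0.2,-1.6,0.6,35,0.0125],[0.2,-1.6,0.6,75,0.0125],[0.2,-1.6,0.6,110,0.0125],[0.2,-1.6,0.6,135,0.0125],[0.2,-1.6,0.6,152,0.0125],[0.2,-1.6,0.6,159,0.0125],[0.2,-1.6,0.6,160.4,0.0125],[0.2,-1.6,0.6,160.4,0.0125]]' 15
python3 -m crank '[[-0.1,0,0,0,0],[-0.3,0,0,0,0],[-0.5,0,0,0,0],[-0.65,0,0,0,0],[-0.65,0,0,0,0],[-0.65,0,0,0,0],[-0.65,0,0,0,0],[-0.65,0,0,0,0]]' 15
python3 - <<'E'
from h import *
goto(.6855,.1613,.15,1.5405)
E
```

```text
time: 15.62
tool_pos: [0.4411, -0.2673, 0.203]
tool_rot: [3.141, -0.0, 0.718]
contact_force: [1.4, 0.4, -0.8]
opening: 0.0551
grip_force: 0.0
time: 16.28
tool_pos: [0.4406, -0.2677, 0.2029]
tool_rot: [3.141, -0.0, 0.717]
contact_force: [-0.3, 0.3, 3.2]
opening: 0.0216
grip_force: 15.0
dx 466.5 dy -162.6 dz -106.1 roll -0.8238 | rows>=12.1 | q6 0.16
```

```bash
python3 -m crank '[[-0.65,0,0,-15,0],[-0.65,0,0,-45,0],[-0.65,0,0,-85,0],[-0.65,30,-10,-120,-0.1],[-0.65,65,-23,-127,-0.2],[-0.65,102,-36,-127,-0.3],[-0.65,140,-49,-127,-0.4],[-0.65,178,-62,-127,-0.5],[-0.65,216,-75,-127,-0.6],[-0.65,254,-88,-127,-0.7],[-0.65,292,-101,-127,-0.8],[-0.65,330,-115,-127,-0.824]]'
python3 - <<'E'
from h import *
goto(.6855,.1613,.17,1.5405)
E
```

```text
time: 17.28
tool_pos: [0.6144, 0.0377, 0.3293]
tool_rot: [-3.141, 0.0, 1.546]
contact_force: [0.6, -0.6, -0.1]
opening: 0.0221
grip_force: 15.0
dx 125.3 dy 68.1 dz 0.3 roll 0.0055 | rows>=3.4 | q6 -0.04
```

```bash
python3 -m crank '[[-0.65,37,20,0,0.0],[-0.65,75,41,10,0.0],[-0.65,110,60,20,0.0],[-0.65,125,68,20,0.0],[-0.65,125,68,20,0.0],[-0.65,125,68,20,0.0]]'
cat > chk2.py <<'E'
from h import *
import sys
p,W,cal=look("wrist",sys.argv[1]); np.savez(sys.argv[1]+".npz",p=p,W=W)
z=W[...,2];H,S,V=hsv_of(p)
th=-.0303;a=np.array([np.cos(th),np.sin(th)]);n=np.array([-a[1],a[0]])
blue=(H>105)&(H<125)&(S>120)
t=telemetry.observe(); zb=t["tool_pos"][2]-.159
for nm,b in (("held",blue&(abs(z-zb)<.02)),("stand",blue&(z>.045)&(z<.062))):
    q=W[b][:,:2]; print(nm,b.sum(),rect(W[b]),"a",np.percentile(q@a,[.5,99.5]),"n",np.percentile(q@n,[.5,99.5]))
    q=q[q@n<q[:,:]@n+9] 
    m=q[q@n<np.percentile(q@n,99.5)-.012]; print("  bar a",np.percentile(m@a,[1,99]), "fit yaw",rect(m)[2])
for b in blob((S<40)&(V>185)&(abs(z-.009)<.003)):
    if 15<b.sum()<600: print("line",b.sum(),np.median(W[b][:,:2]@a),np.percentile(W[b][:,:2]@n,[0,100]))
print("tcp",t["tool_pos"][:2]@a,t["tool_pos"][:2]@n,t["tool_pos"],t["tool_rot"])
E
python3 chk2.py w8
```

```text
time: 17.78
tool_pos: [0.6854, 0.1598, 0.3082]
tool_rot: [-3.14, 0.001, 1.543]
contact_force: [-0.2, -0.8, -0.8]
opening: 0.0219
grip_force: 15.0
held 7057 (array([0.68447156, 0.16121928]), array([95. , 31.5]), np.float64(1.54577792572442)) a [0.664178   0.69423048] n [0.13680703 0.22910671]
  bar a [0.66612626 0.69293265] fit yaw 1.5409051398779017
stand 1472 (array([0.61643036, 0.1643895 ]), array([92.5, 24. ]), np.float64(1.539443064439448)) a [0.60033901 0.62200484] n [0.1378202  0.22902329]
  bar a [0.60624639 0.61650489] fit yaw 1.539443064439448
line 142 0.6799073470111016 [0.21989691 0.25028257]
line 81 0.6101325646338168 [0.22883828 0.24981494]
line 79 0.5901412804978392 [0.17728173 0.20522465]
line 59 0.5902577234830503 [0.15147947 0.17657937]
line 22 0.7013548670294967 [0.15465789 0.166097  ]
line 21 0.7076870022746944 [0.17212189 0.18998692]
tcp 0.6801210475948674 0.17923272201238968 [0.68523879 0.15854594 0.30881481] [-3.14008609e+00  8.68434062e-04  1.54135006e+00]
```

View pics/w8.png

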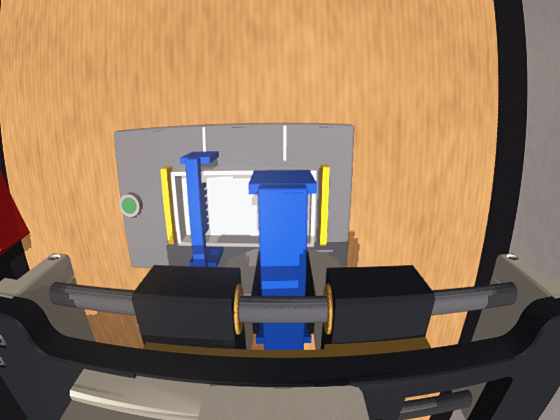

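The thick comb is held over the far lines and the relative offset is under 1 mm. The thin comb is undisturbed at (200,205).

```bash
python3 -m crank '[[-0.65,0,0.6,10,0],[-0.65,0,0.6,40,0],[-0.65,0,0.6,64,0],[-0.65,0,0.6,79,0],[-0.65,0,0.6,87,0],[-0.65,0,0.6,91,0],[-0.65,0,0.6,92.5,0],[-0.65,0,0.6,93.5,0],[-0.65,0,0.6,93.5,0],[-0.65,0,0.6,93.5,0]]'
python3 -m crank '[[-0.65,0,0,0.3,0],[-0.65,0,0,0.6,0],[-0.65,0,0,0.9,0],[-0.65,0,0,0.9,0]]'
```

```text
time: 18.67
tool_pos: [0.6864, 0.1587, 0.2173]
tool_rot: [3.14, -0.0, 1.541]
contact_force: [-0.8, 0.4, -0.5]
opening: 0.022
grip_force: 15.0
time: 19.0
tool_pos: [0.6861, 0.1588, 0.2153]
tool_rot: [3.141, 0.0, 1.541]
contact_force: [-0.8, 0.1, -1.6]
opening: 0.0217
grip_force: 15.0
```

```bash
python3 -m crank '[[-0.65,0.5,0,0.5,0],[-0.65,0.5,0,1,0],[-0.65,0.5,0,1.4,0],[-0.65,0.5,0,1.7,0],[-0.65,0.5,0,1.7,0],[-0.65,0.5,0,1.7,0]]'
```

```text
time: 19.5
tool_pos: [0.6861, 0.1592, 0.2134]
tool_rot: [-3.142, 0.0, 1.541]
contact_force: [0.2, -0.4, -1.3]
opening: 0.0214
grip_force: 15.0
```

```bash
python3 -m crank '[[-0.65,0,0,0.4,0],[-0.65,0,0,0.8,0],[-0.65,0,0,1.1,0],[-0.65,0,0,1.1,0],[-0.65,0,0,1.1,0]]'
```

```text
time: 19.92
tool_pos: [0.6861, 0.1592, 0.213]
tool_rot: [3.141, 0.0, 1.541]
contact_force: [-2.1, -0.8, 4.9]
opening: 0.022
grip_force: 15.0
```

```bash
python3 -m crank '[[-0.45,0,0,-0.3,0],[-0.3,0,0,-0.3,0],[-0.15,0,0,-0.3,0],[-0.15,0,0,-0.3,0],[-0.15,0,0,-15,0],[-0.15,0,0,-45,0],[-0.15,0,0,-80,0],[-0.15,-15,-15,-115,0],[-0.15,-30,-30,-150,0],[-0.15,-40,-35,-150,0],[-0.15,-40,-35,-150,0],[-0.15,-40,-35,-150,0]]'
python3 chk.py w9; python3 - <<'E'
from h import *
f=np.load("w9.npz");p,W=f["p"],f["W"]
th=-.0303;a=np.array([np.cos(th),np.sin(th)]);n=np.array([-a[1],a[0]])
z=W[...,2];H,S,V=hsv_of(p)
t=W[(S<45)&(V>150)&(z>.027)&(z<.036)][:,:2]; t=t[(t@a>.58)&(t@a<.71)&(abs(t@n-.182)<.036)]
print("tray a",np.percentile(t@a,[.5,99.5]),"n",np.percentile(t@n,[.5,99.5]))
goto(.62,-.187,.23,.1)
E
```

```text
time: 20.92
tool_pos: [0.6498, 0.1201, 0.3622]
tool_rot: [-3.141, -0.0, 1.54]
contact_force: [-0.0, -0.9, -0.4]
opening: 0.0388
grip_force: 0.0
comb 2590 px 321 155 c [0.6847 0.1608] size [93.7 32.1] yaw 1.5502 z [0.0467 0.0546 0.0558]
comb 1317 px 244 155 c [0.6159 0.1635] size [93.6 23.4] yaw 1.5379 z [0.0437 0.0545 0.0559]
  bar (array([0.68487079, 0.16116927]), array([93.1, 22.1]), np.float64(1.5460813929306343)) a,n 0.6796737445666812 0.18184369719742277
  all a [0.66508344 0.69384445] n [0.13553607 0.22759182]
  bar (array([0.61621893, 0.16328375]), array([93.2, 10.1]), np.float64(1.5434367408101313)) a,n 0.6109893418341403 0.18187738038049853
  all a [0.60004544 0.62196081] n [0.1355854  0.22843395]
line 393 0.5941971551610504 [0.15211116 0.21151094]
line 158 0.6996464647922233 [0.1562562  0.21146582]
line 61 0.6803969438028458 [0.23037541 0.2500353 ]
line 60 0.6102079102831555 [0.23039153 0.2499877 ]
line 44 0.6352653848054981 [0.14351759 0.14422267]
line 23 0.5807876232836102 [0.16359955 0.18367002]
line 21 0.6107034303273725 [0.11398162 0.12100995]
line 19 0.5807329126153046 [0.19628026 0.21481805]
tray a [0.58535829 0.70551   ] n [0.14908159 0.21518593]
dx -308.3 dy -20.6 dz -27.9 roll 1.4404 | rows>=11.5 | q6 0.10
```

View pics/w9.png

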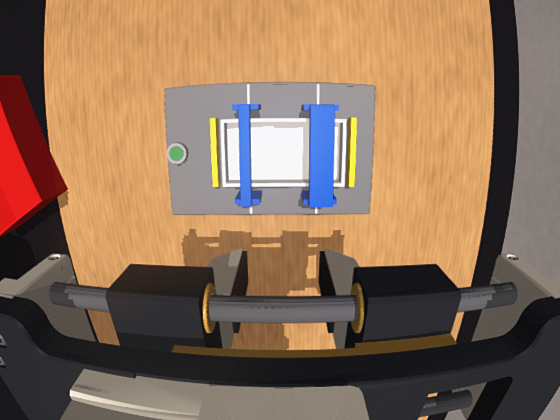

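Both combs are on their lines: thin at (245,155) and thick at (321,155). The tray is still centred. The cover is next.

```bash
python3 -m crank '[[-0.15,-308,-20,-28,1.41],[-0.15,-308,-20,-28,1.41],[-0.15,-308,-20,-28,1.41],[-0.15,-308,-20,-28,1.41],[-0.15,-308,-20,-28,1.41],[-0.15,-308,-20,-28,1.41],[-0.15,-308,-20,-28,1.41],[-0.15,-308,-20,-28,1.41],[-0.15,-308,-20,-28,1.41],[-0.15,-308,-20,-28,1.41],[-0.15,-308,-20,-28,1.41],[-0.15,-308,-20,-28,1.41]]'
python3 -m crank '[[-0.15,0,0,0,0],[-0.15,0,0,0,0],[-0.15,0,0,0,0]]'
python3 - <<'E'
from h import *
p,W,cal=look("wrist","w10"); np.savez("w10.npz",p=p,W=W)
report(p,W,"amber",2); r=report(p,W,"grip",3)
c,s,a,q=r[0]; q=q[q[:,2]>.074]; print(rect(q))
print(telemetry.observe()["tool_pos"]); goto(*rect(q)[0],.081,a)
E
```

```text
time: 21.97
tool_pos: [0.6214, -0.1868, 0.3879]
tool_rot: [-3.14, 0.003, 0.124]
contact_force: [0.3, 0.1, -0.1]
opening: 0.039
grip_force: 0.0
time: 22.22
tool_pos: [0.6211, -0.1866, 0.3893]
tool_rot: [-3.141, 0.001, 0.133]
contact_force: [-0.1, 0.1, -1.0]
opening: 0.0389
grip_force: 0.0
amber 20208 px 284 169 c [ 0.6377 -0.1855] size [174.2 126.3] yaw 0.1351 z [0.0556 0.0568 0.058 ]
grip 246 px 284 200 c [ 0.6305 -0.1866] size [42.8 12.1] yaw 0.1295 z [0.0775 0.0786 0.0798]
(array([ 0.63054834, -0.18664372]), array([42.8, 12.1]), np.float64(0.12954393684526422))
[ 0.62101092 -0.18666089  0.38952761]
dx 9.5 dy 1.2 dz 149.5 roll 0.0029 | rows>=3.6 | q6 1.03
```

View pics/w10.png

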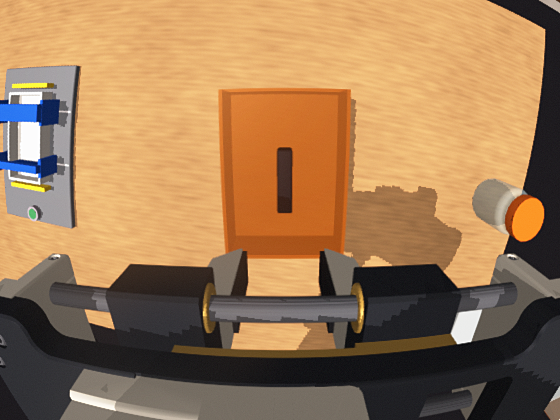

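The amber cover is at (285,170) with its grip at (285,180), and its measured size of 174×126 matches.

```bash
python3 -c "
from h import *
goto(.6377,-.1855,.0805,.1345)"
```

```text
dx 16.7 dy 1.1 dz 150.0 roll -0.0021 | rows>=3.6 | q6 1.03
```

```bash
python3 -m crank '[[-0.15,16.7,1.1,0,-0.002],[-0.15,16.7,1.1,35,-0.002],[-0.15,16.7,1.1,70,-0.002],[-0.15,16.7,1.1,100,-0.002],[-0.15,16.7,1.1,125,-0.002],[-0.15,16.7,1.1,140,-0.002],[-0.15,16.7,1.1,147,-0.002],[-0.15,16.7,1.1,149.5,-0.002],[-0.15,16.7,1.1,149.5,-0.002],[-0.15,16.7,1.1,149.5,-0.002]]' 35
python3 -m crank '[[-0.4,0,0,0,0],[-0.6,0,0,0,0],[-0.8,0,0,0,0],[-0.85,0,0,0,0],[-0.85,0,0,0,0],[-0.85,0,0,0,0],[-0.85,0,0,0,0],[-0.85,0,0,0,0]]' 35
python3 -c "
from h import *
goto(.6505,.1624,.19,-.0303)"
```

```text
time: 23.1
tool_pos: [0.6378, -0.186, 0.2423]
tool_rot: [3.14, -0.002, 0.133]
contact_force: [-0.2, 0.3, -0.2]
opening: 0.0392
grip_force: 0.0
time: 23.77
tool_pos: [0.6375, -0.1859, 0.2414]
tool_rot: [3.141, -0.001, 0.133]
contact_force: [-0.9, 1.7, 4.6]
opening: 0.0141
grip_force: 35.0
dx 59.1 dy -343.5 dz -107.6 roll 0.1632 | rows>=8.7 | q6 1.04
```

```bash
python3 -m crank '[[-0.85,0,0,-8,0],[-0.85,0,0,-25,0],[-0.85,0,0,-55,0],[-0.85,0,0,-85,0],[-0.85,5,-30,-107,0.03],[-0.85,11,-65,-107,0.06],[-0.85,17,-100,-107,0.09],[-0.85,23,-135,-107,0.12],[-0.85,29,-170,-107,0.15],[-0.85,35,-205,-107,0.163],[-0.85,41,-240,-107,0.163],[-0.85,47,-275,-107,0.163]]'
python3 -m crank '[[-0.85,6,-35,0,0],[-0.85,12,-62,0,0],[-0.85,12.2,-68.5,0,0],[-0.85,12.2,-68.5,0,0],[-0.85,12.2,-68.5,0,0]]'
python3 -c "
from h import *
goto(.6505,.1624,.19,-.0303);print(telemetry.observe())"
```

```text
time: 24.77
tool_pos: [0.6472, 0.0946, 0.3476]
tool_rot: [3.141, 0.001, -0.03]
contact_force: [0.5, -0.1, -1.5]
opening: 0.0139
grip_force: 35.0
time: 25.18
tool_pos: [0.6616, 0.1607, 0.3473]
tool_rot: [3.14, 0.001, -0.03]
contact_force: [-0.8, -0.1, -2.9]
opening: 0.0135
grip_force: 35.0
dx -11.2 dy -1.3 dz -1.7 roll 0.0007 | rows>=0.3 | q6 1.73
{'time': 25.1833, 'qpos': array([ 1.26048116e-01,  6.77065418e-01,  1.11872287e+00, -9.05654777e-04,
        1.34724572e+00,  1.72664415e+00]), 'qvel': array([-0.03064649, -0.0092216 ,  0.00915493, -0.00449657, -0.00021223,
       -0.00018127]), 'joint_efforts': array([ 1.83509834e+00, -6.16185880e+01, -2.63964146e+01,  2.09523034e-01,
       -9.03377356e-02,  3.82932625e-02]), 'tool_pos': array([0.66163829, 0.16072904, 0.34734267]), 'tool_rot': array([ 3.14049679e+00,  1.28694565e-03, -2.95990029e-02]), 'contact_force': array([-0.78923811, -0.05977252, -2.85645542]), 'torque': array([ 0.03042681,  0.0283468 , -0.01363467]), 'grip_force': 34.99937832355499, 'opening': 0.013495179680519567}
```

```bash
python3 -m crank '[[-0.85,-11.2,-1.3,0,0],[-0.85,-11.2,-1.3,0,0],[-0.85,-11.2,-1.3,0,0],[-0.85,-11.2,-1.3,0,0]]'
python3 - <<'E'
from h import *
t=telemetry.observe();p,W,cal=look("wrist","w11"); np.savez("w11.npz",p=p,W=W)
th=-.0303;a=np.array([np.cos(th),np.sin(th)]);n=np.array([-a[1],a[0]])
z=W[...,2];H,S,V=hsv_of(p)
zc=t["tool_pos"][2]-.159-.0824
b=blob((H<16)&(S>150)&(z>zc+.045)&(z<zc+.07))[0]; q=W[b][:,:2]
print("cover",b.sum(),rect(W[b]),"a",np.percentile(q@a,[.2,99.8]),"n",np.percentile(q@n,[.2,99.8]),"z",np.median(W[b][:,2]))
print([ (round(s,2),*( np.round(np.percentile((q[abs(q@a-s)<.003])@n,[0.5,99.5]),4) if (abs(q@a-s)<.003).any() else ())) for s in (.66,.68,.70,.72)])
b=blob(seg(p,W,"plate"))[0]; q=W[b][:,:2]; print("plate",b.sum(),"a",np.percentile(q@a,[.2,99.8]),"n",np.percentile(q@n,[.2,99.8]))
print("tcp",t["tool_pos"][:2]@a,t["tool_pos"][:2]@n,t["tool_pos"],t["tool_rot"])
E
```

```text
time: 25.52
tool_pos: [0.651, 0.1614, 0.3482]
tool_rot: [3.141, -0.001, -0.032]
contact_force: [-0.4, 0.3, -2.7]
opening: 0.0138
grip_force: 35.0
cover 35958 (array([0.69273145, 0.15964676]), array([127. ,  91.7]), np.float64(1.541640571812927)) a [0.64271239 0.73315101] n [0.11777857 0.24319363] z 0.16355349879034986
[(0.66, np.float64(0.118), np.float64(0.2432)), (0.68, np.float64(0.1185), np.float64(0.2427)), (0.7, np.float64(0.1184), np.float64(0.2427)), (0.72, np.float64(0.1184), np.float64(0.2426))]
plate 3 a [0.63229783 0.63383982] n [0.43871647 0.44084093]
tcp 0.6458049683661967 0.1809982567886952 [0.65099195 0.16135028 0.34823561] [ 3.14130825e+00 -5.52956263e-04 -3.17145511e-02]
```

View pics/w11.png

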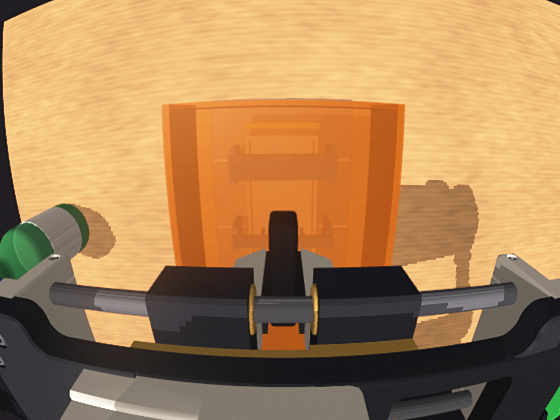

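The amber cover is held above the caster, with the combs visible through it at rows 167 and 240. I'll apply small corrections and descend, then check against the plate edges when low.

```bash
python3 -m crank '[[-0.85,-0.7,-1.4,5,0],[-0.85,-0.7,-1.4,25,0],[-0.85,-0.7,-1.4,45,0],[-0.85,-0.7,-1.4,62,0],[-0.85,-0.7,-1.4,75,0],[-0.85,-0.7,-1.4,83,0],[-0.85,-0.7,-1.4,87,0],[-0.85,-0.7,-1.4,88,0],[-0.85,-0.7,-1.4,88,0],[-0.85,-0.7,-1.4,88,0]]'
cat > chk3.py <<'E'
from h import *
import sys
t=telemetry.observe();p,W,cal=look("wrist",sys.argv[1])
th=-.0303;a=np.array([np.cos(th),np.sin(th)]);n=np.array([-a[1],a[0]])
z=W[...,2];H,S,V=hsv_of(p)
zc=float(sys.argv[2]) if len(sys.argv)>2 else t["tool_pos"][2]-.159-.0824
b=blob((H<16)&(S>150)&(z>zc+.045)&(z<zc+.07))[0]; q=W[b][:,:2]
print("cover",b.sum(),rect(W[b]),"a",np.percentile(q@a,[.2,99.8]),"z",np.median(W[b][:,2]))
pl=W[seg(p,W,"plate")][:,:2]
q0=q
for s in (.66,.68,.70,.72):
    c=q[abs(q@a-s)<.003]@n; l=pl[abs(pl@a-s)<.003]@n; l=l[abs(l-.182)<.09]
    if len(c): print(s,"cover n",np.round([*np.percentile(c,[.5,99.5]),np.percentile(c,[.5,99.5]).mean()],4),"plate",np.round([l.min(),l.max(),(l.min()+l.max())/2],4) if len(l) else "")
pf=pl[(abs(pl@n-.182)<.06)&(pl@a>.69)]@a
if len(pf): print("plate far edge",np.percentile(pf,[.5,99.5]))
pf=pl[(abs(pl@n-.182)<.07)&(pl@a<.6)]@a
if len(pf): print("plate near edge",np.percentile(pf,[.5,99.5]))
print("tcp",t["tool_pos"][:2]@a,t["tool_pos"][:2]@n,t["tool_pos"],t["tool_rot"])
E
python3 chk3.py w12
```

```text
time: 26.4
tool_pos: [0.6503, 0.1641, 0.2609]
tool_rot: [-3.141, -0.002, -0.03]
contact_force: [-0.8, 0.9, -3.3]
opening: 0.0142
grip_force: 35.0
cover 35865 (array([0.69209711, 0.16253299]), array([127.2,  91.8]), np.float64(1.5433761538953314)) a [0.64210574 0.73248734] z 0.07628645721551754
0.66 cover n [0.1207 0.2458 0.1833] plate 
0.68 cover n [0.1214 0.2458 0.1836] plate 
0.7 cover n [0.1214 0.2456 0.1835] plate 
0.72 cover n [0.1214 0.2455 0.1834] plate 
plate far edge [0.7359311  0.74005533]
tcp 0.6450686366460862 0.18372755980968755 [0.65033864 0.16410064 0.26091263] [-3.14136679e+00 -1.81280180e-03 -3.02703599e-02]
```

```bash
sed -i 's/^print("tcp"/l=pl[(abs(pl@a-.738)<.003)\&(abs(pl@n-.182)<.1)]@n\nprint("plate far strip n",np.percentile(l,[.5,99.5]),np.percentile(l,[.5,99.5]).mean())\n&/' chk3.py
python3 -m crank '[[-0.85,0,1.2,0,0],[-0.85,0,1.2,2,0],[-0.85,0,1.2,4,0],[-0.85,0,1.2,4,0],[-0.85,0,1.2,4,0],[-0.85,0,1.2,4,0]]'
python3 chk3.py w13
```

```text
time: 26.95
tool_pos: [0.65, 0.1629, 0.2559]
tool_rot: [3.142, 0.0, -0.03]
contact_force: [0.5, 0.2, -3.1]
opening: 0.0134
grip_force: 35.0
cover 35865 (array([0.69151984, 0.16128683]), array([126.8,  91.6]), np.float64(1.5419553574537748)) a [0.64144202 0.7318266 ] z 0.07115469609589367
0.66 cover n [0.1197 0.2445 0.1821] plate 
0.68 cover n [0.1199 0.2444 0.1821] plate 
0.7 cover n [0.1201 0.2444 0.1823] plate 
0.72 cover n [0.1202 0.2443 0.1822] plate 
plate far edge [0.73493477 0.73989566]
plate far strip n [0.11402176 0.25027805] 0.182149904087674
tcp 0.6447363997552532 0.18252991264845517 [0.64997027 0.16291361 0.25588943] [ 3.14150007e+00  4.97212854e-05 -3.01716800e-02]
```

The cover is aligned with the plate to within 0.3 mm. I'll set it down.

```bash
python3 -m crank '[[-0.85,0,0,1,0],[-0.85,0,0,1.8,0],[-0.85,0,0,2.4,0],[-0.85,0,0,2.9,0],[-0.85,0,0,3.3,0],[-0.85,0,0,3.6,0],[-0.85,0,0,3.6,0],[-0.85,0,0,3.6,0]]'
python3 -m crank '[[-0.85,0,0,0.4,0],[-0.85,0,0,0.8,0],[-0.85,0,0,0.8,0],[-0.85,0,0,0.8,0]]'
```

```text
time: 27.67
tool_pos: [0.65, 0.1629, 0.2523]
tool_rot: [3.141, -0.0, -0.03]
contact_force: [0.4, -0.5, -2.7]
opening: 0.0136
grip_force: 35.0
time: 28.0
tool_pos: [0.65, 0.1629, 0.2515]
tool_rot: [3.142, -0.0, -0.03]
contact_force: [0.1, -0.1, -2.1]
opening: 0.0139
grip_force: 35.0
```

```bash
python3 -m crank '[[-0.85,0,0,0.3,0],[-0.85,0,0,0.6,0],[-0.85,0,0,0.8,0],[-0.85,0,0,0.8,0],[-0.85,0,0,0.8,0]]'
```

```text
time: 28.42
tool_pos: [0.6499, 0.1629, 0.2514]
tool_rot: [3.142, -0.0, -0.03]
contact_force: [-3.9, -0.5, 5.1]
opening: 0.0137
grip_force: 35.0
```

Contact is made. I'll release, rise clear and inspect.

```bash
python3 -m crank '[[-0.7,0,0,-0.3,0],[-0.5,0,0,-0.3,0],[-0.3,0,0,-0.3,0],[-0.3,0,0,-0.3,0],[-0.3,0,0,-15,0],[-0.3,0,0,-45,0],[-0.3,0,0,-80,0],[-0.3,-20,0,-110,0],[-0.3,-40,0,-130,0],[-0.3,-60,0,-130,0],[-0.3,-60,0,-130,0],[-0.3,-60,0,-130,0]]'
python3 chk3.py w14 0.01; python3 - <<'E'
from h import *
p,W,cal=look("top","top1")
for n,(u,v) in dict(bottle=(117,158),jar=(420,147),box=(431,205)).items(): print(n,np.round(W[v,u],3))
E
```

```text
time: 29.42
tool_pos: [0.5896, 0.1648, 0.3811]
tool_rot: [3.142, -0.001, -0.03]
contact_force: [0.7, -0.3, -0.0]
opening: 0.032
grip_force: 0.0
cover 24267 (array([0.65086334, 0.16273878]), array([174.4, 126.8]), np.float64(-0.03282785465102478)) a [0.55903102 0.73190878] z 0.06676771573043186
0.66 cover n [0.1202 0.2448 0.1825] plate 
0.68 cover n [0.1202 0.2443 0.1822] plate 
0.7 cover n [0.12   0.245  0.1825] plate 
0.72 cover n [0.1199 0.2442 0.1821] plate 
plate near edge [0.52118911 0.53865375]
bottle [0.602 0.416 0.122]
jar [ 0.628 -0.458  0.088]
box [ 0.459 -0.49   0.065]Traceback (most recent call last):
  File "chk3.py", line 19, in <module>
    print("plate far strip n",np.percentile(l,[.5,99.5]),np.percentile(l,[.5,99.5]).mean())
                              ~~~~~~~~~~~~~^^^^^^^^^^^^^
    return _quantile_unchecked(
        a, q, axis, out, overwrite_input, method, keepdims, weights)
    return _ureduce(a,
                    func=_quantile_ureduce_func,
    ...<5 lines>...
                    overwrite_input=overwrite_input,
                    method=method)
    r = func(a, **kwargs)
    result = _quantile(arr,
                       quantiles=q,
    ...<2 lines>...
                       out=out,
                       weights=wgt)
    slices_having_nans = np.isnan(arr[-1, ...])
                                  ~~~^^^^^^^^^
IndexError: index -1 is out of bounds for axis 0 with size 0
```

View pics/w14.png

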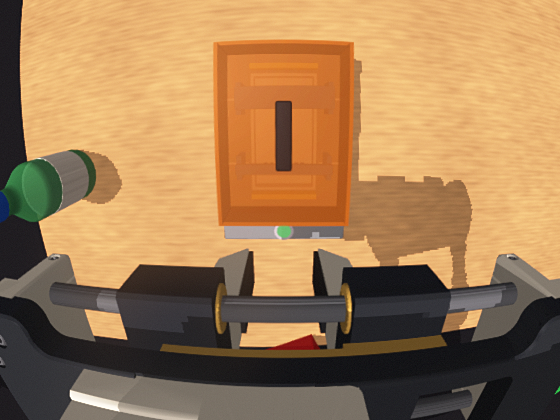

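The cover sits flat, square and centred at (285,135), and the combs and tray show in place through it. The bottle, jar and tip box have not moved, and the gripper is clear.

```bash
python3 -c "
from cell import ticket
print(ticket.hand_in())"
```

```text
the job is handed in; nothing more can be done
None
```

The gel caster is set up and handed in after about 30 s of robot time: tray, both combs and amber cover all measured within about 1 mm of their targets, and the bottle, jar and tip box have not moved.

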